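# Laundry room: rack the dosing jars by colour, open the blue one

### The arm

A 6-joint arm with a two-finger parallel gripper is mounted at the origin on the work surface. World frame = base frame: x ahead of the robot, y to its left, z up, the work surface at z = 0. Lengths are in mm, angles in rad, forces in N, time in s.
With the tool pointing down it reaches from about 400 to 925 mm from the base axis. Payload 12.5 kg.
Tool frame: the origin (TCP) lies between the finger pads; the fingertips stand 19 mm ahead of it and the grasp point (between the pads) is the TCP (env.tips_ahead is the distance from the TCP to the fingertips, in mm); z points along the fingers, y is the line along which they close (so a half turn about z gives the same grasp; the last joint's range is limited). The gripper opens to 95 mm and grips with 3 to 60 N. Pads are 20 mm wide; open, the fingers measure 119 mm over their backs; the gripper's body (75 mm by 180 mm) begins 59 mm behind the grasp point.
Start: joints at [-1.429, 0.491, 1.559, -0, 1.092, -0.106], TCP at [153.317, -605.92, 233.661] pointing down, gripper open.
Joint ranges: [-3.1, 3.1], [-0.84, 2.19], [0.05, 2.79], [-1.13, 4.28], [0.06, 2.93], [-2.69, 2.69]. Speed limits (rad/s): [2.22, 2.22, 2.79, 3.14, 3.14, 3.14].

### API

Orientations are given as [roll, pitch, yaw] about the fixed x, y, z axes, in that order (R = Rz(yaw) Ry(pitch) Rx(roll)).
In Python, from cell import env gives the robot as it stands.
- The arm moves only by the shell command python3 -m crank 'ROWS'. ROWS is JSON, a list of rows, each a list of 5 numbers: the shift along the tool's x, y, z in mm, then the turn about the tool's z in degrees, then the finger opening in mm, from 0 to 95.1. In form: [[dx, dy, dz, yaw, grip], ...]. A call has 1 to 10 rows; each row is the pose to reach, as a shift and turn from the pose commanded when the call began, along the tool's axes at that moment; what a row does not reach only later rows make up. A row lasts 1/12 s, in which the tool goes at most 41.7 mm and 7.16 degrees, less where a joint would pass 70% of its speed; a pose out of reach is approached as far as the arm can. A call with a gripper value outside its range is refused whole. The fingers move at their own pace and stop on an object; the grip force is fixed at half the most. Time passes only in rows, so rows that repeat a pose let the fingers close. It gives the time, the measured TCP pose, the force, the opening and the grip force at its end, in the units of the state.
- env.state(): the state, without advancing time (a new reading comes with each control period).
- env.read_camera(name): name is "scene" or "top" or "wrist"; returns a dict with "img" (420x560x3 uint8, blue, green, red), "K" (3x3 intrinsics, pixels), "pose" (4x4, takes a point from camera to world coordinates). Camera axes: x right, y down, z forward; pixel columns grow to the right and rows downward; lengths in mm; the calibration is good to about 2 mm. A picture is of the moment at which its call begins. There is no depth.
- env.job_done(): hands the job in; it is judged then, once.
The state is a dict: "t": time; "joints": joint angles; "qvel": joint speeds; "tau": joint torques, N m; "eef_pos": TCP position; "tcp_rot": TCP orientation; "ft_force": force on the tool from outside, world axes, zero at the start; "moment": the same for the moment, N m; "opening": opening from 0.0 (shut) to 1.0 (fully open); "grip_force": force on a finger pad.
Only numpy, scipy, OpenCV 4.12 (cv2) and the standard library are available. Lean on these libraries where they do the work, as an engineer would, in place of code of your own. Each camera call takes 0.05 s, during which the arm holds its last target. There are 200 camera calls.

### The job

Stand each dosing jar upright and fully down in the cradle of its own colour, blue in blue and orange in orange. Then, with the blue jar braced in its cradle, unscrew its tight blue cap anticlockwise until the threads let go, lift it off, and finish while still holding the cap level and still about 2 cm above the open jar, both jars still seated and the orange one shut. Leave everything else where it is.

Things in the scene. Friction and masses are not known exactly. Their poses are not given: they have to be found in the camera images.
- blue_jar: Loose square white jar, blue labels on its four sides, body 64 x 64 x 70 mm, about 0.35 kg. Above the shoulder (70 mm) a round blue screw cap, 60 mm in diameter, 74 to 100 mm high, by which it can be held from above; a separate part that comes off only by turning. Origin: centre of the underside; z up, x and y square to the sides.
- blue_cap: Blue round ribbed screw cap on the blue jar, 60 mm in diameter, 26 mm high, 30 g. Origin: centre of the lower edge of its skirt, 74 mm above the jar's underside when shut (4 mm above the shoulder); z up, x along the white stripe on its top. Tight: about 0.1 to 0.25 N m; on the bare table the jar tends to turn with it. How it opens: see cap_top.
- cap_top (a point): centre of the top of the blue cap, 26 mm above its origin. The cap does not rise as it turns. Turned anticlockwise (from above) by 50 to 80 degrees relative to the jar (the jar may first turn up to 14 with it; a stop comes at about 95), its threads let go and a spring gasket pushes it up (18 N at first). Lift straight up: 8 mm clears the threads, 30 mm the neck and gasket.
- blue_mouth (a point): centre of the top of the blue jar's neck, 94 mm above the jar's underside; with the cap shut, the cap's origin is 20 mm below this point. The rubber gasket there springs up to 6 mm above it when the cap is off. The neck is 42 mm across, 52 mm over the threads.
- orange_jar: Loose square white jar, orange labels on its four sides, body 64 x 64 x 70 mm, about 0.35 kg. Above the shoulder (70 mm) a round orange screw cap, 60 mm in diameter, 74 to 100 mm high, by which it can be held from above; one piece with the jar, stays shut. Origin: centre of the underside; z up, x and y square to the sides.
- blue_cradle: Fixed blue square well for a jar. Inside 71 x 71 mm, floor 6 mm above the table, straight walls to 30 mm, then a 45 degree flared mouth to about 39 mm; base plate 110 x 110 mm. A jar fits at any quarter turn and is then braced (about 7 degrees of play either way). Origin: centre of its underside at table height, z up, x and y square to the walls.
- orange_cradle: Fixed orange square well for a jar. Inside 71 x 71 mm, floor 6 mm above the table, straight walls to 30 mm, then a 45 degree flared mouth to about 39 mm; base plate 110 x 110 mm. A jar fits at any quarter turn and is then braced (about 7 degrees of play either way). Origin: centre of its underside at table height, z up, x and y square to the walls.
- dosing_cup: bystander: green plastic cup, 56 mm across, 50 mm high, loose; origin under its centre
- softener: bystander: red bottle, 72 mm across, 210 mm high, loose; origin under its centre
- stain_spray: bystander: yellow bottle, black cap, 60 mm across, 170 mm high, loose; origin under its centre
- peg: bystander: wooden clothes peg lying on the table, 70 x 10 x 13 mm, loose; origin under its centre
- lint_brush: bystander: brush with a handle, lying near the right edge, loose; origin under its middle
Not all that is in view belongs to the job. What is shaped like the orange_cradle but green or yellow is not meant. What is shaped like the blue_cap but pink is not meant.

How it is judged:
By the outcome, as a careful person would: the job done as asked, in the order asked, and still so for the second after the job is handed in, while the arm keeps its last pose, push and grip.
It also fails if it takes over 72 s, if anything falls off the work surface, if the arm or the gripper's body presses on something with over 40 N, if the wrist force passes 120 N, or if a joint passes its speed limit or range.

## Working session

There is one attempt and no reset: what is moved stays moved. The work goes in short steps, Python scripts to look and compute and a shell command to move; the robot and the scene stay as the last step left them, time stands still between calls to the robot, and variables do not carry over. Pictures are saved under pics/ and viewed, at most 10 in all, crops included, and the job is handed in when it is done.

```bash
mkdir -p pics; ls; python3 - <<'E'
from cell import env
import cv2
for n in("scene","top"):
    c=env.read_camera(n); cv2.imwrite(f"pics/{n}0.png",c["img"]); print(n,c["K"].round(1).tolist(),c["pose"].round(3).tolist())
s=env.state();print(s)
E
```

```text
pics
scene [[388.8, 0.0, 289.0], [0.0, 388.8, 211.0], [0.0, 0.0, 1.0]] [[-0.793, 0.503, -0.343, 969.108], [0.609, 0.645, -0.462, 483.345], [-0.012, -0.575, -0.818, 1072.529], [0.0, 0.0, 0.0, 1.0]]
top [[415.2, 0.0, 276.8], [0.0, 415.2, 206.9], [0.0, 0.0, 1.0]] [[-0.028, -0.992, 0.121, 412.368], [-0.999, 0.03, 0.017, -87.166], [-0.021, -0.121, -0.992, 1149.201], [0.0, 0.0, 0.0, 1.0]]
{'t': 0.1, 'joints': array([-1.42856807e+00,  4.91467441e-01,  1.55936596e+00,  6.76285158e-07,
        1.09165756e+00, -1.05592786e-01]), 'qvel': array([-0.00140635, -0.00182435, -0.00455656,  0.00041947,  0.00032897,
        0.00084488]), 'tau': array([ 4.04132152e-04, -6.13626266e+01, -2.58604109e+01,  6.94041420e-02,
        4.70477482e-02, -5.41533359e-05]), 'eef_pos': array([ 153.30910457, -605.72416282,  233.1477133 ]), 'tcp_rot': array([-3.14069941e+00, -9.52754317e-05,  2.47820689e-01]), 'ft_force': array([-0.52303781,  0.31763934,  0.01099991]), 'moment': array([ 0.03601142, -0.00578734,  0.01988645]), 'grip_force': 0.0, 'opening': 0.9994686174061074}
```

View pics/scene0.png

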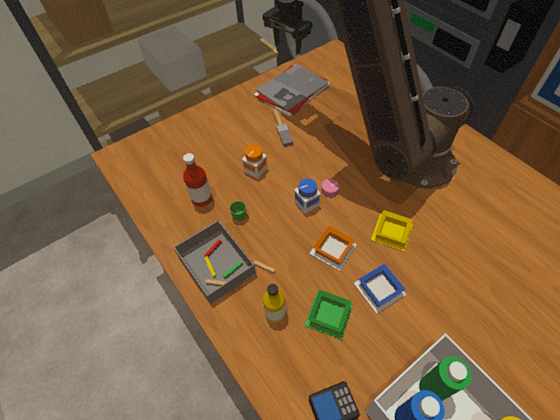

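View pics/top0.png

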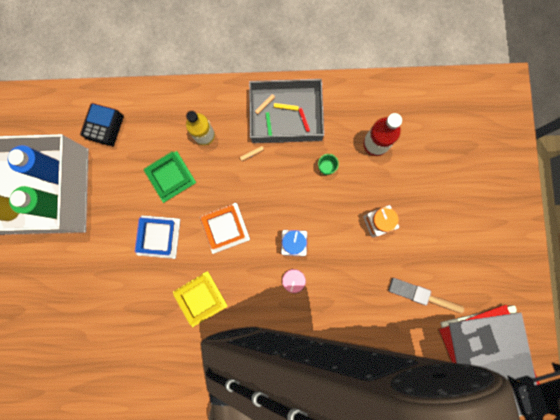

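Both jars stand upright. In the top view the blue cap is at (294,242), the orange cap at (386,219), the blue cradle at (158,236) and the orange cradle at (224,227). The decoys are the pink cap at (294,280) and the green and yellow cradles.

```bash
cat > h.py <<'E'
import cv2,numpy as np
from cell import env
RNG={"blue":((100,110,50),(125,255,255)),"orange":((5,150,120),(17,255,255))}
def ray(c,px,z):
    px=np.atleast_2d(np.asarray(px,float)); d=np.c_[px,np.ones(len(px))]@np.linalg.inv(c["K"]).T@c["pose"][:3,:3].T
    o=c["pose"][:3,3]; return (o+d*((z-o[2])/d[:,2])[:,None])[:,:2]
def mask(c,col,hsv=None):
    lo,hi=hsv or RNG[col]; return cv2.inRange(cv2.cvtColor(c["img"],cv2.COLOR_BGR2HSV),lo,hi)
def blobs(m,amin=40):
    cs,_=cv2.findContours(m,cv2.RETR_EXTERNAL,cv2.CHAIN_APPROX_NONE)
    return sorted([k[:,0] for k in cs if cv2.contourArea(k)>amin],key=lambda k:-cv2.contourArea(k.reshape(-1,1,2)))
def rect(c,k,z):
    r=cv2.minAreaRect(ray(c,k,z).astype(np.float32)); return [np.round(v,1).tolist() for v in r]
E
python3 - <<'E'
from h import *
for n in("top","scene"):
  c=env.read_camera(n)
  for col in RNG:
    for k in blobs(mask(c,col)):
        m=k.mean(0)
        if (n=="top" and (not 130<m[0]<420 or m[1]>320 or m[1]<190)) or(n=="scene" and m[1]<130):continue
        print(n,col,m.round(0),len(k),"z39",rect(c,k,39),"z100",rect(c,k,100))
E
```

```text
top blue [154. 236.] 130 z39 [[479.8, 263.6], [93.7, 92.4], 83.4] z100 [[476.1, 244.3], [88.6, 87.4], 83.4]
top blue [294. 241.] 83 z39 [[452.7, -109.8], [58.2, 58.5], 43.1] z100 [[450.4, -108.5], [55.0, 55.3], 43.1]
top orange [266. 238.] 2126 z39 [[470.5, -34.0], [1483.0, 921.1], 90.0] z100 [[467.3, -36.9], [1401.5, 870.5], 90.0]
scene blue [420. 408.] 123 z39 [[637.6, 539.3], [63.0, 118.8], 52.4] z100 [[657.1, 536.0], [59.3, 111.8], 52.4]
scene blue [381. 285.] 106 z39 [[484.3, 264.0], [94.4, 97.5], 83.5] z100 [[512.9, 276.9], [88.8, 91.7], 83.5]
scene blue [326. 407.] 88 z39 [[817.2, 411.3], [65.8, 51.0], 72.9] z100 [[826.2, 415.6], [61.9, 48.0], 72.9]
scene blue [306. 186.] 66 z39 [[422.7, -144.7], [61.1, 57.9], 51.6] z100 [[454.9, -107.6], [57.4, 54.5], 51.6]
scene orange [349. 222.] 1992 z39 [[353.9, 3.7], [1202.2, 1516.4], 0.1] z100 [[390.2, 32.0], [1131.3, 1426.9], 0.1]
```

```bash
python3 - <<'E'
from h import *
c=env.read_camera("top"); hsv=cv2.cvtColor(c["img"],cv2.COLOR_BGR2HSV)
for p in((390,214),(382,212),(206,227),(240,240),(300,330),(260,200)): print(p,hsv[p[1],p[0]])
for n in("top","scene"):
  c=env.read_camera(n)
  for k in blobs(mask(c,"",((3,215,170),(17,255,255)))):
        print(n,k.mean(0).round(0),len(k),"z39",rect(c,k,39),"z100",rect(c,k,100))
E
```

```text
(390, 214) [ 19 184 253]
(382, 212) [ 14 100 246]
(206, 227) [ 14 226 248]
(240, 240) [ 20  24 248]
(300, 330) [ 13 156 129]
(260, 200) [ 13 170 217]
top [222. 227.] 119 z39 [[499.3, 80.3], [88.7, 89.1], 18.9] z100 [[494.5, 71.1], [83.8, 84.2], 18.9]
scene [334. 243.] 98 z39 [[501.0, 79.3], [96.3, 96.7], 18.9] z100 [[528.6, 103.1], [90.6, 91.0], 18.9]
scene [253. 151.] 54 z39 [[476.0, -394.8], [60.4, 58.7], 54.9] z100 [[505.1, -343.0], [56.9, 55.2], 54.9]
```

```bash
python3 - <<'E'
from h import *
c=env.read_camera("wrist");from scipy.spatial.transform import Rotation as R
s=env.state(); T=np.eye(4);T[:3,:3]=R.from_euler("xyz",s["tcp_rot"]).as_matrix();T[:3,3]=s["eef_pos"]
print((np.linalg.inv(T)@c["pose"]).round(2),c["K"])
E
```

```text
[[   0.     -0.96   -0.26   73.65]
 [   1.      0.     -0.     -0.4 ]
 [   0.     -0.26    0.96 -150.03]
 [   0.      0.      0.      1.  ]] [[354.62640153   0.         279.59747072]
 [  0.         354.62640153 203.07793569]
 [  0.           0.           1.        ]]
```

```bash
python3 -m crank '[[200,-85,0,0,95],[405,-169,0,0,95],[405,-169,0,0,95],[405,-169,0,0,95],[405,-169,0,0,95],[405,-169,0,0,95],[405,-169,0,0,95],[405,-169,0,0,95],[405,-169,0,0,95],[405,-169,0,0,95]]'
python3 -m crank '[[0,0,0,0,95],[0,0,0,0,95],[0,0,0,0,95],[0,0,0,0,95]]'
python3 - <<'E'
from h import *
c=env.read_camera("wrist"); cv2.imwrite("pics/w1.png",c["img"]); print(env.state()["joints"].round(3))
E
```

```text
t: 1.23
eef_pos: [488.2, -354.5, 233.8]
tcp_rot: [3.141, -0.0, 0.248]
ft_force: [0.3, -0.7, 0.5]
opening: 0.999
grip_force: 0.0
t: 1.57
eef_pos: [485.9, -356.8, 233.6]
tcp_rot: [3.142, 0.0, 0.247]
ft_force: [-0.1, -0.2, -0.5]
opening: 0.998
grip_force: 0.0
[-0.743  0.459  1.615 -0.     1.067  0.582]
```

View pics/w1.png

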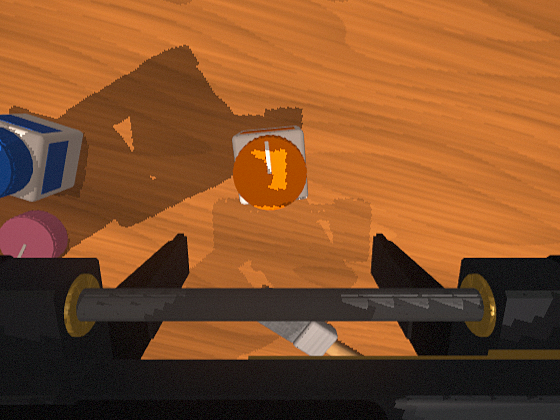

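The orange cap centre is at about (270,172). The white shoulder is nearly square to the tool. I'll crop it for its yaw.

```bash
python3 - <<'E'
from h import *
c=env.read_camera("wrist"); im=c["img"]; cv2.imwrite("pics/w1c.png",cv2.resize(im[110:220,215:325],None,fx=5.4,fy=5.4,interpolation=cv2.INTER_CUBIC))
hsv=cv2.cvtColor(im,cv2.COLOR_BGR2HSV)
print(hsv[172,250],hsv[150,275],hsv[200,270],hsv[120,200])
(x,y),r=cv2.minEnclosingCircle(np.array([[270,209],[233,172],[307,172]],np.float32)); print(x,y,r,ray(c,(x,y),100),ray(c,[(x-r,y),(x+r,y)],98))
E
```

```text
[ 13 255 171] [ 19 255 255] [ 13 255 170] [ 14 206 110]
270.0 172.0 37.000099182128906 [[ 505.54222381 -343.5564433 ]] [[ 497.79348254 -314.32853769]
 [ 512.5633006  -372.85224607]]
```

View pics/w1c.png

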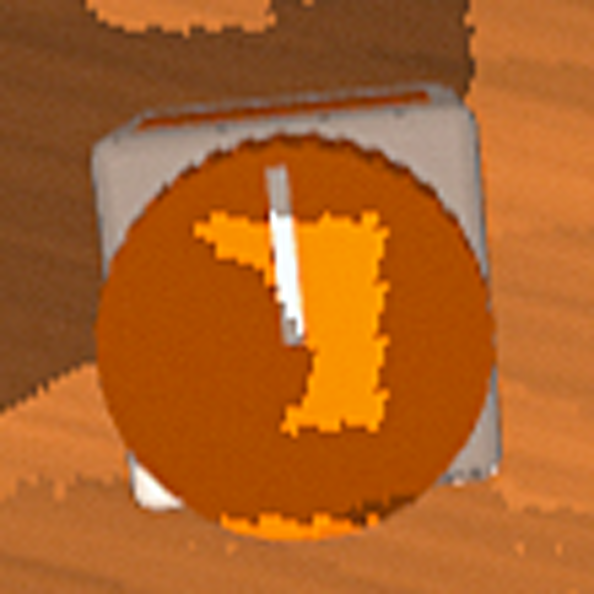

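```bash
cat >> h.py <<'E'
def square(c,pts,z=70):
    p=ray(c,pts,z); e=[p[1]-p[0],p[2]-p[3],p[3]-p[0],p[2]-p[1]]
    a=[np.degrees(np.arctan2(v[1],v[0])) for v in e]
    print("mid",p.mean(0).round(1),"len",[round(float(np.linalg.norm(v))) for v in e],"yaw mod90",np.mod(a,90).round(1))
def togo(x,y,yaw=None):
    from scipy.spatial.transform import Rotation as R
    s=env.state(); M=R.from_euler("xyz",s["tcp_rot"]).as_matrix(); ty=np.degrees(s["tcp_rot"][2])
    d=M.T@np.array([x-s["eef_pos"][0],y-s["eef_pos"][1],0]); print("shift",d.round(1),"toolyaw",round(ty,1),"z",s["eef_pos"][2].round(1),"j6",s["joints"][5].round(2), "turn(+ = clockwise)",None if yaw is None else [round((ty-yaw+45)%90-45,1)])
E
python3 - <<'E'
from h import *
c=env.read_camera("wrist")
square(c,[(232.6,136.9),(302,130),(307,197.4),(240.6,204.1)])
togo(505.5,-343.5)
E
```

```text
mid [ 503.8 -343.7] len [61, 61, 61, 61] yaw mod90 [19.7 20.1 19.1 19.4]
shift [22.3 -8.3 -0. ] toolyaw 14.1 z 233.8 j6 0.58 turn(+ = clockwise) None
```

Jar yaw is 19.5° and cradle yaw 18.9°, so no turn is needed for orange. Grasping.

```bash
python3 -m crank '[[22,-8,40,0,95],[22,-8,80,0,95],[22,-8,110,0,95],[22,-8,130,0,95],[22,-8,140,0,95],[22,-8,140,0,95],[22,-8,140,0,95],[22,-8,140,0,40],[22,-8,140,0,40],[22,-8,140,0,40]]'
python3 -m crank '[[0,0,0,0,40],[0,0,0,0,40],[0,0,0,0,40],[0,0,0,0,40]]'
```

```text
t: 2.55
eef_pos: [506.4, -343.3, 95.0]
tcp_rot: [3.14, -0.001, 0.248]
ft_force: [-0.0, 0.0, 0.4]
opening: 0.845
grip_force: 0.0
t: 2.88
eef_pos: [506.2, -343.0, 93.9]
tcp_rot: [3.141, -0.0, 0.248]
ft_force: [-0.7, -0.8, 2.6]
opening: 0.629
grip_force: 30.0
```

```bash
python3 -m crank '[[0,0,-30,0,40],[0,0,-65,0,40],[0,0,-100,0,40],[5,-22,-125,0,40],[14,-60,-125,0,40],[24,-100,-125,0,40],[33,-140,-125,0,40],[43,-180,-125,0,40],[52,-220,-125,0,40],[60,-255,-125,0,40]]'
python3 - <<'E'
from h import *
togo(500,80,18.9); print(env.state()["opening"],env.state()["ft_force"])
E
```

```text
t: 3.72
eef_pos: [500.9, -78.6, 218.4]
tcp_rot: [-3.141, 0.001, 0.248]
ft_force: [1.3, 0.7, -3.7]
opening: 0.623
grip_force: 30.0
shift [ 3.81e+01 -1.54e+02  1.00e-01] toolyaw 14.2 z 218.4 j6 1.04 turn(+ = clockwise) [np.float64(-4.7)]
0.6227238975508279 [ 1.31064404  0.72281421 -3.70040025]
```

```bash
python3 -m crank '[[8,-35,0,0,40],[18,-75,0,0,40],[28,-115,0,0,40],[37,-150,0,0,40],[38,-156,30,0,40],[38,-156,60,0,40],[38,-156,60,0,40],[38,-156,60,0,40]]'
python3 - <<'E'
from h import *
c=env.read_camera("wrist"); cv2.imwrite("pics/w2.png",c["img"]); togo(500,80,18.9)
s=env.read_camera("scene"); cv2.imwrite("pics/s2.png",cv2.resize(s["img"][150:300,240:440],(800,600),interpolation=cv2.INTER_CUBIC))
E
```

```text
t: 4.38
eef_pos: [499.7, 79.6, 158.0]
tcp_rot: [-3.141, 0.003, 0.248]
ft_force: [0.5, 0.3, -2.1]
opening: 0.627
grip_force: 30.0
shift [-0.4 -0.7  0. ] toolyaw 14.2 z 159.2 j6 1.35 turn(+ = clockwise) [np.float64(-4.7)]
```

View pics/w2.png

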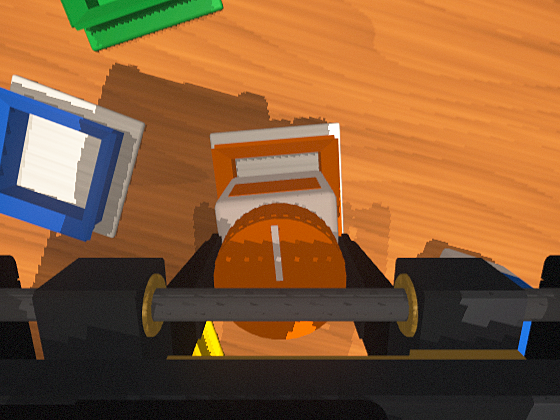

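The jar is aligned with the orange cradle: its front edge runs (222,208) to (335,203) and the cradle rim (212,144) to (336,137). Lowering.

```bash
python3 -m crank '[[0,0,12,0,40],[0,0,24,0,40],[0,0,32,0,40],[0,0,40,0,40],[0,0,46,0,40],[0,0,51,0,40],[0,0,55,0,40],[0,0,57,0,40],[0,0,57,0,40]]'
```

```text
t: 5.23
eef_pos: [500.3, 79.6, 101.3]
tcp_rot: [-3.142, 0.0, 0.248]
ft_force: [0.3, -0.2, -3.1]
opening: 0.625
grip_force: 30.0
```

```bash
python3 -m crank '[[0,0,1,0,40],[0,0,2,0,40],[0,0,2,0,40]]'; python3 -m crank '[[0,0,0,0,95],[0,0,0,0,95],[0,0,0,0,95],[0,0,0,0,95],[0,0,-15,0,95],[0,0,-45,0,95],[0,0,-85,0,95],[0,0,-120,0,95],[0,0,-120,0,95]]'
python3 - <<'E'
from h import *
c=env.read_camera("scene"); k=[k for k in blobs(mask(c,"",((3,215,100),(20,255,255)))) if 300<k[:,0].mean()<370]
print([rect(c,q,106) for q in k]); togo(451,-108)
E
```

```text
t: 5.48
eef_pos: [500.5, 79.6, 99.9]
tcp_rot: [3.141, -0.001, 0.248]
ft_force: [1.0, 0.1, -0.4]
opening: 0.627
grip_force: 30.0
t: 6.23
eef_pos: [502.4, 79.7, 225.6]
tcp_rot: [3.139, -0.009, 0.248]
ft_force: [-0.2, 0.1, -0.4]
opening: 1.001
grip_force: 0.0
[[[522.9, 102.1], [121.3, 90.3], 17.9]]
shift [-95.  169.6  -0.3] toolyaw 14.2 z 222.8 j6 1.35 turn(+ = clockwise) None
```

```bash
python3 -m crank '[[-20,36,0,0,95],[-40,72,0,0,95],[-58,105,0,0,95],[-75,136,0,0,95],[-90,160,0,0,95],[-95,169,0,0,95],[-95,169,0,0,95],[-95,169,0,0,95],[-95,169,0,0,95]]'
python3 - <<'E'
from h import *
c=env.read_camera("wrist"); im=c["img"]; k=blobs(mask(c,"blue"),800); print([(q.mean(0).round(),len(q),rect(c,q,100)) for q in k])
cv2.imwrite("pics/w3.png",cv2.resize(im[80:260,180:380],None,fx=3,fy=3,interpolation=cv2.INTER_CUBIC)); togo(451,-108)
E
```

```text
t: 7.03
eef_pos: [449.8, -106.6, 219.2]
tcp_rot: [-3.141, 0.001, 0.248]
ft_force: [-0.1, -0.6, 0.5]
opening: 0.999
grip_force: 0.0
[(array([285., 197.]), 217, [[454.8, -108.9], [61.5, 59.0], 14.3])]
shift [ 0.7  1.8 -0. ] toolyaw 14.3 z 219.3 j6 0.95 turn(+ = clockwise) None
```

View pics/w3.png

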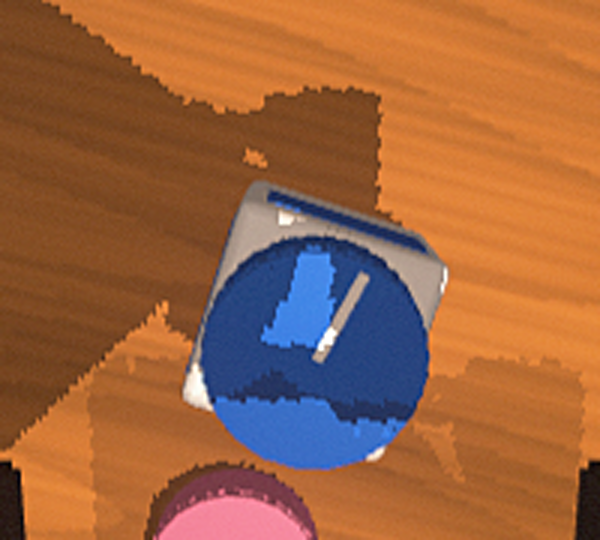

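```bash
python3 - <<'E'
from h import *
c=env.read_camera("wrist")
square(c,[(262.3,146),(327.7,170.7),(305,233.3),(241.7,213.3)])
p=ray(c,(285.3,197.8),100)[0]; print(p); togo(*p)
E
```

```text
mid [ 452.9 -109.3] len [59, 59, 62, 60] yaw mod90 [83.7 85.9 86.5 86.4]
[ 455.25485378 -109.21874217]
shift [ 4.5  4.  -0. ] toolyaw 14.3 z 219.4 j6 0.95 turn(+ = clockwise) None
```

```bash
python3 -m crank '[[3,3,35,0,95],[3,3,70,0,95],[3,3,100,0,95],[3,3,118,0,95],[3,3,126,0,95],[3,3,126,0,95],[3,3,126,0,40],[3,3,126,0,40],[3,3,126,0,40],[3,3,126,0,40]]'
python3 -m crank '[[0,0,0,0,40],[0,0,0,0,40],[0,0,0,0,40],[0,0,0,0,40]]'
```

```text
t: 7.97
eef_pos: [453.7, -109.8, 94.6]
tcp_rot: [3.14, -0.002, 0.248]
ft_force: [-1.1, -0.2, -0.0]
opening: 0.776
grip_force: 0.0
t: 8.3
eef_pos: [453.4, -109.7, 94.0]
tcp_rot: [3.141, -0.0, 0.248]
ft_force: [-0.1, 2.5, 7.2]
opening: 0.63
grip_force: 30.0
```

```bash
python3 -m crank '[[0,0,-30,0,40],[0,0,-65,0,40],[0,0,-100,0,40],[0,0,-128,0,40],[7,-20,-130,0,40],[17,-50,-130,0,40],[28,-85,-130,0,40],[40,-120,-130,0,40],[52,-155,-130,0,40],[64,-190,-130,0,40]]'
python3 -m crank '[[12,-35,0,1,40],[24,-70,0,2,40],[35,-105,0,2.5,40],[46,-138,0,2.5,40],[53,-158,0,2.5,40],[55,-165,0,2.5,40],[55,-165,25,2.5,40],[55,-165,55,2.5,40],[55,-165,55,2.5,40],[55,-165,55,2.5,40]]'
python3 - <<'E'
from h import *
c=env.read_camera("wrist"); cv2.imwrite("pics/w4.png",c["img"]); togo(481,264,83.4)
E
```

```text
t: 9.13
eef_pos: [468.2, 91.8, 223.4]
tcp_rot: [3.142, 0.001, 0.247]
ft_force: [1.4, 0.5, -2.8]
opening: 0.628
grip_force: 30.0
t: 9.97
eef_pos: [481.0, 262.9, 167.8]
tcp_rot: [3.141, 0.004, 0.204]
ft_force: [0.4, -1.0, -2.8]
opening: 0.63
grip_force: 30.0
shift [-0.6 -1.   0. ] toolyaw 11.7 z 169.1 j6 1.75 turn(+ = clockwise) [np.float64(18.3)]
```

View pics/w4.png

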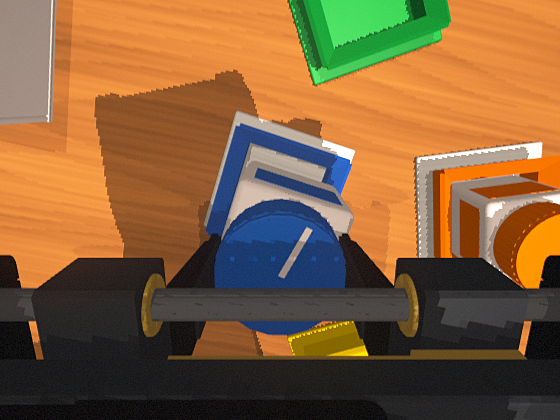

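The blue jar's front edge runs (250,162) to (340,186), parallel to the cradle rim at (237,124) to (353,158). The orange jar sits in its cradle. Lowering the blue jar.

```bash
python3 -m crank '[[0,0,20,0,40],[0,0,36,0,40],[0,0,44,0,40],[0,0,52,0,40],[0,0,58,0,40],[0,0,63,0,40],[0,0,67,0,40],[0,0,69,0,40],[0,0,70,0,40],[0,0,70,0,40]]'
```

```text
t: 10.85
eef_pos: [481.8, 263.7, 100.0]
tcp_rot: [-3.142, -0.001, 0.204]
ft_force: [-3.2, -1.7, 9.4]
opening: 0.628
grip_force: 30.0
```

```bash
python3 -m crank '[[0,0,0,-6,40],[0,0,0,-12,40],[0,0,0,-18,40],[0,0,0,-24,40],[0,0,0,-30,40],[0,0,0,-36,40],[0,0,0,-42,40],[0,0,0,-48,40],[0,0,0,-54,40],[0,0,0,-54,40]]'
python3 -c "
from cell import env;s=env.state();print(s['moment'],s['joints'][5])"
```

```text
t: 11.68
eef_pos: [482.9, 264.3, 100.7]
tcp_rot: [3.139, -0.003, 1.153]
ft_force: [-0.3, 0.3, 14.5]
opening: 0.633
grip_force: 30.0
[-0.04233392  0.16204409  0.09301629] 0.7982558140440488
```

```bash
for i in 1; do python3 -m crank '[[0,0,0,-5,40],[0,0,0,-10,40],[0,0,0,-10,40]]'; done
python3 -c "
from cell import env;s=env.state();print(s['moment'][2],s['tcp_rot'][2])"
python3 -m crank '[[0,0,0,-5,40],[0,0,0,-10,40],[0,0,0,-10,40]]'
python3 -c "
from cell import env;s=env.state();print(s['moment'][2],s['tcp_rot'][2])"
```

```text
t: 11.93
eef_pos: [483.0, 264.3, 100.8]
tcp_rot: [3.138, -0.003, 1.327]
ft_force: [-0.5, 0.5, 14.9]
opening: 0.632
grip_force: 30.0
0.08339842545607787 1.3266053242194606
t: 12.18
eef_pos: [483.0, 264.3, 100.7]
tcp_rot: [3.137, -0.002, 1.501]
ft_force: [-2.0, -0.1, 14.9]
opening: 0.629
grip_force: 30.0
0.06842178628646287 1.501124877646418
```

```bash
python3 -m crank '[[0,0,0,-4,40],[0,0,0,-8,40],[0,0,0,-8,40]]'
python3 -c "
from cell import env;s=env.state();print(s['moment'][2],s['tcp_rot'][2])"
python3 -m crank '[[0,0,0,-4,40],[0,0,0,-8,40],[0,0,0,-8,40]]'
python3 - <<'E'
from h import *
s=env.state();print(s['moment'][2],s['tcp_rot'][2])
c=env.read_camera("wrist"); cv2.imwrite("pics/w5.png",c["img"])
E
```

```text
t: 12.43
eef_pos: [482.9, 264.4, 100.7]
tcp_rot: [3.137, -0.002, 1.64]
ft_force: [-1.5, 0.5, 15.1]
opening: 0.628
grip_force: 30.0
0.09685658004075973 1.6396116508859182
t: 12.68
eef_pos: [482.8, 264.4, 100.7]
tcp_rot: [3.137, -0.001, 1.779]
ft_force: [-1.3, 0.7, 14.8]
opening: 0.628
grip_force: 30.0
0.09715464276075571 1.779264258771232
```

View pics/w5.png

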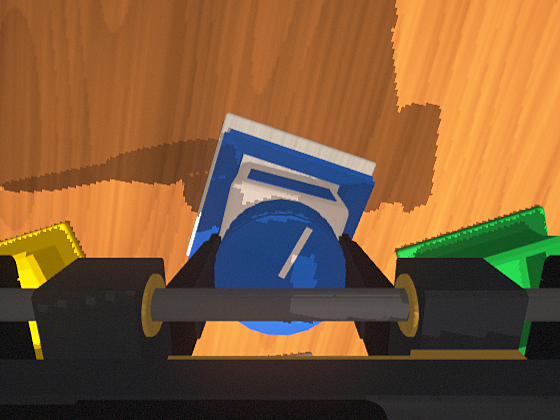

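```bash
python3 -m crank '[[0,0,0,-3,40],[0,0,0,-5,40],[0,0,0,-5,40]]'
python3 -c "
from cell import env;s=env.state();print(s['moment'][2],s['tcp_rot'][2])"
python3 -m crank '[[0,0,-1,0,40],[0,0,-2,0,40],[0,0,-3,0,40],[0,0,-3,0,40]]'
```

```text
t: 12.98
eef_pos: [482.8, 264.3, 100.7]
tcp_rot: [3.137, -0.001, 1.864]
ft_force: [-1.5, 1.7, 15.2]
opening: 0.635
grip_force: 30.0
0.05720062042101693 1.864390163364241
t: 13.32
eef_pos: [482.8, 264.3, 103.2]
tcp_rot: [3.138, -0.0, 1.862]
ft_force: [0.4, 2.1, 6.6]
opening: 0.632
grip_force: 30.0
```

```bash
python3 -m crank '[[0,0,-3,0,40],[0,0,-7,0,40],[0,0,-12,0,40],[0,0,-18,0,40],[0,0,-25,0,40],[0,0,-32,0,40],[0,0,-37,0,40],[0,0,-37,0,40],[0,0,-37,0,40],[0,0,-37,0,40]]'
python3 - <<'E'
from h import *
c=env.read_camera("scene"); cv2.imwrite("pics/s6.png",cv2.resize(c["img"][180:330,290:490],(800,600),interpolation=cv2.INTER_CUBIC))
c=env.read_camera("wrist"); cv2.imwrite("pics/w6.png",c["img"])
E
```

```text
t: 14.15
eef_pos: [481.5, 263.6, 138.4]
tcp_rot: [-3.141, 0.0, 1.862]
ft_force: [0.4, 0.2, -0.2]
opening: 0.629
grip_force: 30.0
```

View pics/s6.png

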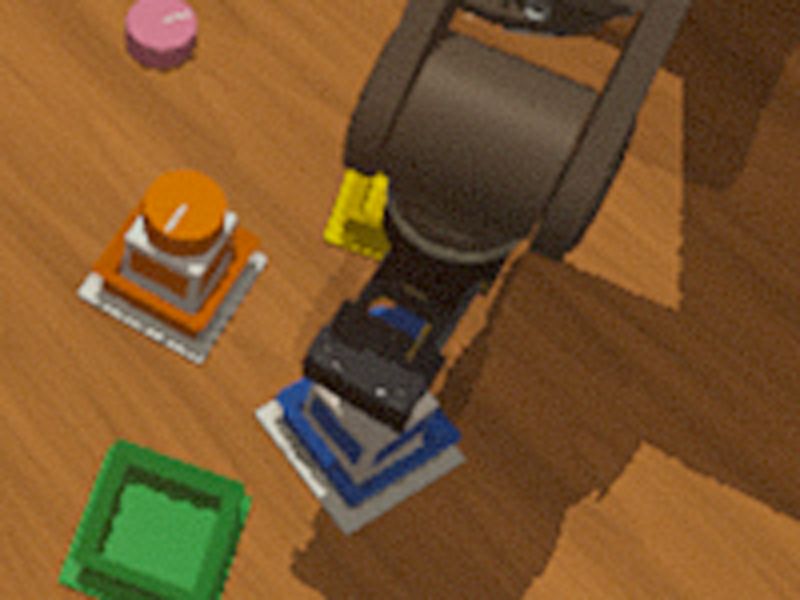

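View pics/w6.png

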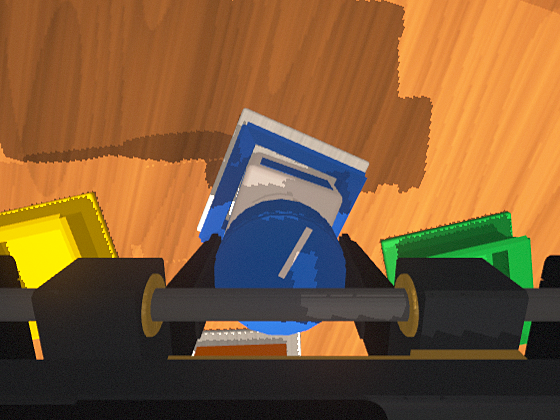

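The blue jar stayed seated with the cap held level above it, and the orange jar sits shut in its cradle. Small trim, settle, then hand in.

```bash
python3 -m crank '[[0,0,-1,0,40],[0,0,-1,0,40],[0,0,-1,0,40],[0,0,-1,0,40],[0,0,-1,0,40]]'; python3 -c "
from cell import env;print(env.job_done())"
```

```text
t: 14.67
eef_pos: [481.6, 263.6, 139.6]
tcp_rot: [-3.142, 0.0, 1.862]
ft_force: [0.8, -0.5, -0.3]
opening: 0.633
grip_force: 30.0
the job is handed in; nothing more can be done
None
```

The job is handed in at 14.7 s: both jars are seated in their own cradles, the orange one still shut, and the unscrewed blue cap is held level about 2 cm above the open blue jar; no verdict was returned.

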